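# Jack up under a drooping camera window

### The job

The clear camera window droops from its spring clip. Turn the crank of the screw jack beneath it until the jack's rubber buffer just touches the underside of the window and stays in light contact, feeling for the touch so that you do not press hard on the acrylic. Do not touch the window or its clip with the robot, leave the parts lying around where they are, and let go of the crank when done.

Things in the scene. Friction and masses are not known exactly. Their poses are not given: they have to be found in the camera images.
- jack: Grey screw jack, screwed down. Origin on the shelf directly under the vertical crank axis; z up. Base 100 mm (x) by 225 (y, from -50 to +175), 20 high. On the crank axis stands a square gear column 60 x 60 mm, top at 100 mm, with the crank on it. At y = +120 a round ram carries the platform with the buffer. The crank stays where left while the buffer presses up to 17 N; beyond that it runs back.
- jack_axis (a point): Point on the crank axis 152 mm above the shelf. The crank is a flat dark steel arm between 104 and 112 mm above the shelf (hub to 114) with an upright round grey pin, 14 mm across, 35 mm from the axis, reaching from 112 to 152 mm.
- crank_pin (a point): Centre of the top of the crank's pin, 152 mm above the shelf. It starts on the jack's -x side. Turning takes about 6.5 N at the pin (0.23 N m), and 0.29 N (0.010 N m) more for every newton between buffer and window; 1 to 2 N less remain on a pusher that stands still.
- crank (a joint): Crank angle in rad, 0 at the start, growing as it turns clockwise seen from above, which raises the platform by 10 mm per radian; 4.2 at most.
- ram (a point): Point on the ram's axis, on the jack's base 20 mm above the shelf. Above it is the aluminium platform, 64 x 60 mm, with a black half-ball rubber buffer, 32 mm across, on top; the buffer's top is 75 mm above the shelf at the start. The buffer is sprung, 9 N per mm.
- clip: Steel spring clip on an upright bracket 128 mm high and 90 wide, screwed down about 230 mm from the crank axis on the jack's +y side; origin on the shelf at the foot of the upright; z up, -y towards the crank. It holds one end of the clear acrylic window.
- window_hold (a point): Where the clip holds the window: middle of the window's held end, 111.5 mm above the shelf. The window, 90 x 150 x 5 mm with dark edges, reaches from here over the buffer (about 100 mm away) and ends about 70 mm short of the crank axis. It droops from level by an unknown 0 to 0.2 rad, stiff in the clip, so its underside starts 13 to 35 mm above the buffer.
- motor: Grey painted motor housing, a 68 mm cylinder lying on a foot plate, about 115 long and 79 high, 0.8 kg, with a short steel shaft. Loose bystander; origin under its middle.
- bearing: Bronze flange bearing: flange 60 mm across and 6 thick, boss 38 mm across, 28 mm high in all. Loose bystander; origin at the centre of its underside.
- grille: Blue plastic fan grille lying flat, 120 x 120 x 10 mm. Loose bystander; origin at the centre of its underside.
- coin_plate: Chrome coin plate with a slot, lying flat, 70 x 100 x 5 mm. Loose bystander; origin at the centre of its underside.
- screwdriver: Screwdriver about 180 mm long, lying. Loose bystander.
- gasket: Black rubber ring gasket 56 mm across, 5 mm thick, lying flat. Loose bystander; origin at the centre of its underside.
Not all that is in view belongs to the job. What is shaped like the jack but brown is not meant.

How it is judged:
By the outcome, as a careful person would: the job done as asked, in the order asked, and still so for the second after the job is handed in, with the robot touching nothing.
It also fails if it takes over 72 s, if anything falls off the work surface, if the arm or the gripper's body presses on something with over 40 N, if the wrist force passes 120 N, or if a joint passes its speed limit or range.

### The arm

A 6-joint arm with a two-finger parallel gripper is mounted at the origin on the work surface. World frame = base frame: x ahead of the robot, y to its left, z up, the work surface at z = 0. Lengths are in mm, angles in degrees, forces in N, time in s.
With the tool pointing down it reaches from about 350 to 850 mm from the base axis. Payload 8.1 kg.
Tool frame: the origin (TCP) lies midway between the tips of the shut fingers; the grasp point (between the pads) lies 19 mm behind it; z points along the fingers, y is the line along which they close (so a half turn about z gives the same grasp; the last joint's range is limited). The gripper opens to 85 mm and grips with 20 to 120 N. Pads are 22 mm wide; open, the fingers measure 114 mm over their backs; the gripper's body (76 mm by 85 mm) begins 54 mm behind the grasp point. The pads swing forward as they close: fully open they stand 13 mm farther back than shut.
Start: joints at [60.997, 7.471, 85.268, -0, 87.261, -4.893], TCP at [245.074, 547.671, 231.292] pointing down, gripper open.
Joint ranges: [-169.43, 169.43], [-51.17, 129.36], [1.28, 143.12], [-76.62, 256.62], [0, 156.53], [-152.29, 152.29]. Speed limits (degrees/s): [136.94, 136.94, 159.86, 180, 180, 180].

### API

Orientations are given as [roll, pitch, yaw] about the fixed x, y, z axes, in that order (R = Rz(yaw) Ry(pitch) Rx(roll)).
In Python, from bench import r gives the robot as it stands.
- The arm moves only by the tool apply_moves, never from a script. Its argument "steps" is a list of rows, each a list of 7 numbers: the opening, from -1 (shut) to 1 (fully open), then the shift along the tool's x, y, z in mm, then the turn, a rotation vector about the tool's x, y, z in units of 5 degrees (1.0 is 5 degrees). A call has exactly 8 rows; each row shifts and turns the commanded pose from where the row before left it, along the tool's axes as they then stand; what a row does not reach is not made up. A row lasts 1/10 s, in which the tool goes at most 50 mm and 8.59 degrees, less where a joint would pass 70% of its speed; a pose out of reach is approached as far as the arm can. A call is refused whole if a number of a shift passes 50 or a number of a turn 1, either way. A call with a gripper value outside its range is refused whole. The fingers move at their own pace and stop on an object; "squeeze" is the grip in N (left out, the last holds). Time passes only in rows, so rows that do not move let the fingers close, or fill a call up. It gives the time, the measured TCP pose, the force, the opening and the grip force at its end, in the units of the state.
- r.sense(): the state, without advancing time (a new reading comes with each control period).
- r.snapshot(name): name is "scene" or "side" or "wrist"; returns a dict with "color" (480x640x3 uint8, blue, green, red), "depth" (480x640 float32, mm along the optical axis (not along the pixel's ray), 0 where there is no reading), "mtx" (3x3 intrinsics, pixels), "dist" ([k1, k2, p1, p2, k3] as OpenCV has them; the pictures are not rectified), "T" (4x4, takes a point from camera to world coordinates); the wrist camera has in their place "hand_eye" (4x4, takes a point from camera to tool coordinates, whose origin is the TCP and whose axes are the flange's). Camera axes: x right, y down, z forward; pixel columns grow to the right and rows downward; lengths in mm; the calibration is good to about 2 mm. A picture is of the moment at which its call begins: read the wrist's pose just before it.
- r.hand_in(): hands the job in; it is judged then, once.
The state is a dict: "time": time; "joint_pos": joint angles; "qd": joint speeds; "joint_efforts": joint torques, N m; "tool_pos": TCP position; "tcp_rot": TCP orientation; "ft_force": force on the tool from outside, world axes, zero at the start; "wrist_torque": the same for the moment, N m; "finger_gap": finger opening in mm; "grip_force": force on a finger pad.
Only numpy, scipy, OpenCV 4.12 (cv2) and the standard library are available. Lean on these libraries where they do the work, as an engineer would, in place of code of your own. Each camera call takes 0.05 s, during which the arm holds its last target. There are 200 camera calls.

## Working session

There is one attempt and no reset: what is moved stays moved. The work goes in short steps, Python scripts to look and compute and a tool call to move; the robot and the scene stay as the last step left them, time stands still between calls to the robot, and variables do not carry over. Pictures are saved under pics/ and viewed, at most 10 in all, crops included, and the job is handed in when it is done.

Besides the shell and the picture viewer there is one more tool, called after "Request:" by a JSON object that holds its "fn" and its "kwargs", one argument or row to a line. apply_moves: Moves the arm, as the interface text tells. Its arguments: {"type":"object","properties":{"steps":{"type":"array"},"squeeze":{"type":"number"}},"required":["steps"]}

```bash
mkdir -p pics; python3 - <<'E'
from bench import r
import cv2,numpy as np
print(r.sense())
for n in("scene","side"):
    s=r.snapshot(n);cv2.imwrite(f"pics/{n}0.png",s["color"]);np.savez(f"{n}0.npz",**s)
    print(n,s["T"].round(2).tolist(),s["mtx"].tolist(),s["dist"])
E
```

```text
{'time': 0.0, 'joint_pos': array([ 6.09962708e+01,  7.51619968e+00,  8.53299272e+01,  2.79460051e-04,
        8.72608146e+01, -4.89306964e+00]), 'qd': array([ 0.00634133, -0.00334808,  0.01752176, -0.01778834,  0.01139254,
       -0.00671762]), 'joint_efforts': array([ 9.76983720e-04, -5.69421351e+01, -5.00540113e+01, -1.09736295e-04,
        1.53697422e-02,  1.56261990e-05]), 'tool_pos': array([244.810191  , 547.18122231, 230.22683633]), 'tcp_rot': array([-1.79893472e+02, -9.39982311e-03,  1.55889318e+02]), 'ft_force': array([-0.41950122,  0.5379722 ,  0.23325285]), 'wrist_torque': array([ 0.0627287 , -0.00441947, -0.00656825]), 'grip_force': 0.0, 'finger_gap': 85.59840172116321}
scene [[0.8, 0.5, -0.34, 961.43], [0.6, -0.66, 0.45, -531.65], [0.0, -0.56, -0.83, 1068.83], [0.0, 0.0, 0.0, 1.0]] [[540.3420263697328, 0.0, 319.376258258148], [0.0, 540.3420263697328, 249.47912868987788], [0.0, 0.0, 1.0]] [-0.14479029  0.          0.          0.          0.        ]
side [[-0.99, -0.08, 0.15, 423.05], [-0.17, 0.51, -0.84, 950.44], [-0.01, -0.85, -0.52, 743.07], [0.0, 0.0, 0.0, 1.0]] [[514.2078306769495, 0.0, 311.92317902370405], [0.0, 514.2078306769495, 238.7786858733669], [0.0, 0.0, 1.0]] [-0.15056109  0.          0.          0.          0.        ]
```

View pics/scene0.png

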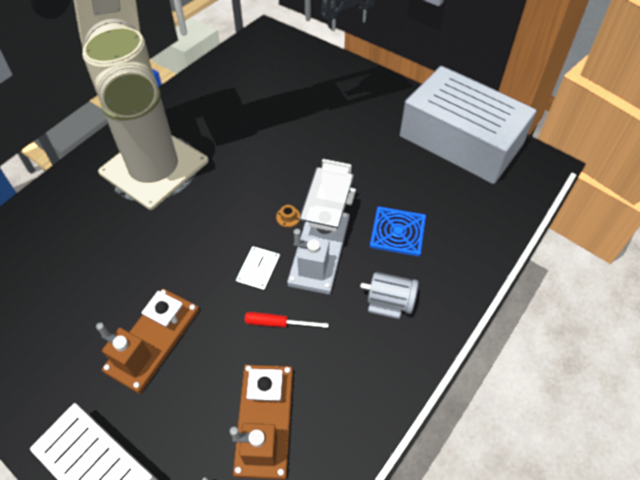

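View pics/side0.png

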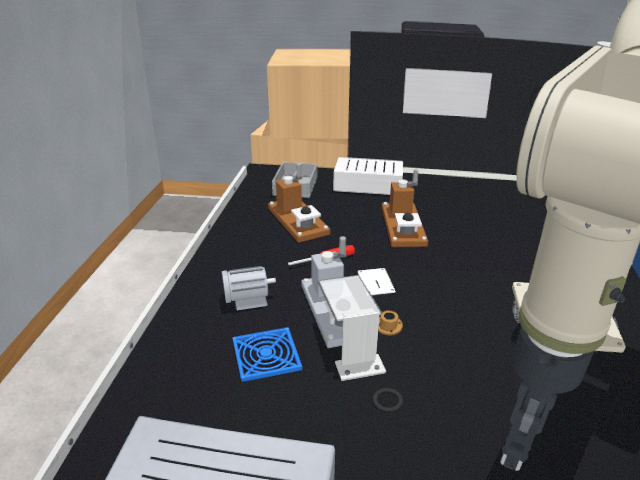

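Candidates: the grey jack (scene ≈(313,250), side ≈(330,290)) and two brown look-alikes (scene ≈(140,340) and (260,420)). The grey one fits, because it stands under the clear window and its clip. I'll confirm it in an enlarged crop.

```bash
python3 - <<'E'
import cv2,numpy as np
a=cv2.imread("pics/scene0.png")[150:300,270:370];b=cv2.imread("pics/side0.png")[230:380,295:395]
cv2.imwrite("pics/crop0.png",np.hstack([cv2.resize(i,(400,600),interpolation=cv2.INTER_CUBIC) for i in(a,b)]))
E
```

```text
(no output)
```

View pics/crop0.png

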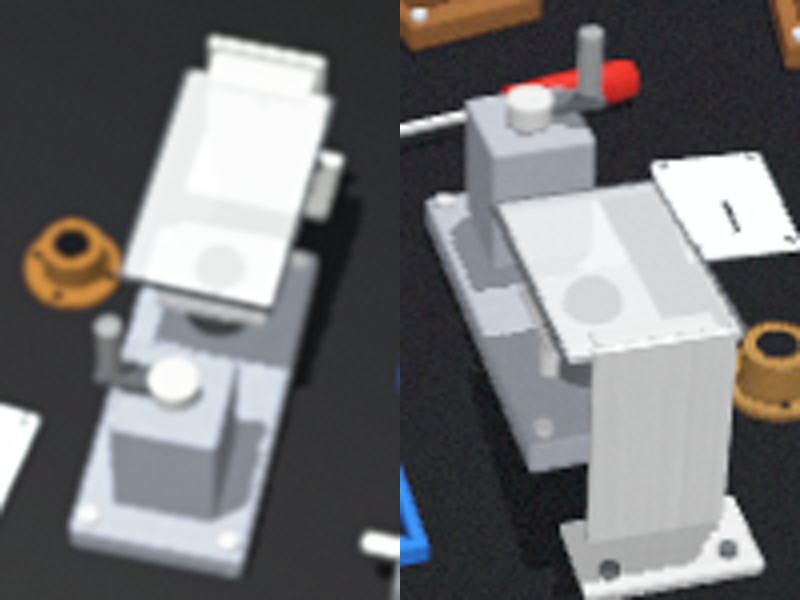

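The crop confirms the grey jack under the clear window. In the scene view the pin top is at ≈(296.8,230.8), the hub at ≈(313.5,244.2), and the front base corners at ≈(288,282) and (330,293). In the side view the pin top is at ≈(342.5,237.5) and the hub at ≈(327.3,254).

```bash
cat >h.py <<'E'
import cv2,numpy as np
def ray(s,p):
    d=cv2.undistortPoints(np.array([[p]],float),s["mtx"],s["dist"])[0,0]
    T=s["T"];return T[:3,3],T[:3,:3]@np.r_[d,1]
def at(s,p,z):
    o,d=ray(s,p);return o+d*(z-o[2])/d[2]
E
python3 - <<'E'
from h import *
S=np.load("scene0.npz");D=np.load("side0.npz")
for n,s,p,z in[("pin",S,(296.8,231),152),("pin",D,(342.5,238),152),("hub",S,(313.5,244.2),114),("hub",D,(327.3,254),114),
 ("base-x-y",S,(288,283),20),("base+x-y",S,(330,293.5),20),("base-y-x?",D,(428-400,)and(302.,280.),20),("base+x+y",D,(328.5,346),20),
 ("win a scene",S,(301.2,219.2),100),("win b",S,(338,226),100),("clip a",S,(322.5,160),128),("clip b",S,(351.5,165.5),128),("clip a",D,(380,312),128),("clipb",D,(342,318),128)]:
    print(n,at(s,p,z).round(1))
T=r=None
E
```

```text
pin [521.3 -21.3 152. ]
pin [522.7 -18.6 152. ]
hub [553.6  -6.1 114. ]
hub [554.8  -7.1 114. ]
base-x-y [532.2 -73.9  20. ]
base+x-y [623.9 -38.7  20. ]
base-y-x? [618.2 -28.1  20. ]
base+x+y [523.9 187.4  20. ]
win a scene [483.8  39.6 100. ]
win b [561.3  74.1 100. ]
clip a [428.2 194.  128. ]
clip b [493.7 221.2 128. ]
clip a [426.4 196.1 128. ]
clipb [494.7 223.9 128. ]
```

Request:
{"fn": "apply_moves", "kwargs": {
  "steps": [
    [-0.2, -30.3, -25.3, 0, 0, 0, 0],
    [-0.2, -30.3, -25.3, 0, 0, 0, 0],
    [-0.2, -30.3, -25.3, 0, 0, 0, 0],
    [-0.2, -30.3, -25.3, 0, 0, 0, 0],
    [-0.2, -30.3, -25.3, 0, 0, 0, 0],
    [-0.2, -30.3, -25.3, 0, 0, 0, 0],
    [-0.2, -30.3, -25.3, 0, 0, 0, 0],
    [-0.2, -30.3, -25.3, 0, 0, 0, 0]
  ],
  "squeeze": 20
}}

```text
time: 0.9
tool_pos: [383.8, 262.3, 231.0]
tcp_rot: [-180.0, -0.0, 155.9]
ft_force: [0.4, 0.3, -0.1]
finger_gap: 33.9
grip_force: 0.0
```

Request:
{"fn": "apply_moves", "kwargs": {
  "steps": [
    [-0.2, -30.3, -25.3, 0, 0, 0, 0],
    [-0.2, -30.3, -25.3, 0, 0, 0, 0],
    [-0.2, -30.3, -25.3, 0, 0, 0, 0],
    [-0.2, -30.3, -25.3, 0, 0, 0, 0],
    [-0.2, -30.3, -25.3, 0, 0, 0, 0],
    [-0.2, -30.3, -25.3, 0, 0, 0, 0],
    [-0.2, -30.3, -25.3, 0, 0, 0, 0],
    [-0.2, -30.3, -25.3, 0, 0, 0, 0]
  ]
}}

```text
time: 1.7
tool_pos: [522.5, -21.5, 230.9]
tcp_rot: [-180.0, -0.0, 155.9]
ft_force: [1.2, 1.3, 0.8]
finger_gap: 34.4
grip_force: 0.0
```

Request:
{"fn": "apply_moves", "kwargs": {
  "steps": [
    [-0.2, 0, 0, 0, 0, 0, -1],
    [-0.2, 0, 0, 0, 0, 0, -1],
    [-0.2, 0, 0, 0, 0, 0, -1],
    [-0.2, 0, 0, 0, 0, 0, -1],
    [-0.2, 0, 0, 0, 0, 0, -1],
    [-0.2, 0, 0, 0, 0, 0, -1],
    [-0.2, 0, 0, 0, 0, 0, -1],
    [-0.2, 0, 0, 0, 0, 0, -1]
  ]
}}

```text
time: 2.5
tool_pos: [521.9, -19.8, 230.8]
tcp_rot: [180.0, -0.1, -163.9]
ft_force: [0.4, 0.7, 0.3]
finger_gap: 34.0
grip_force: 0.0
```

Request:
{"fn": "apply_moves", "kwargs": {
  "steps": [
    [-0.2, 0, 0, 0, 0, 0, -1],
    [-0.2, 0, 0, 0, 0, 0, -0.3],
    [-0.2, 0, 0, 0, 0, 0, 0],
    [-0.2, 0, 0, 0, 0, 0, 0],
    [-0.2, 0, 0, 0, 0, 0, 0],
    [-0.2, 0, 0, 0, 0, 0, 0],
    [-0.2, 0, 0, 0, 0, 0, 0],
    [-0.2, 0, 0, 0, 0, 0, 0]
  ]
}}

```text
time: 3.3
tool_pos: [522.2, -19.8, 231.3]
tcp_rot: [-180.0, 0.0, -157.6]
ft_force: [-0.3, 0.4, 0.1]
finger_gap: 33.9
grip_force: 0.0
```

```bash
python3 - <<'E'
from h import *
from bench import r
S=np.load("scene0.npz");D=np.load("side0.npz")
def tri(p,q):
    o,d=ray(S,p);u,e=ray(D,q);d=d/np.linalg.norm(d);e=e/np.linalg.norm(e)
    t=np.linalg.lstsq(np.c_[d,-e],u-o,rcond=None)[0];a=o+d*t[0];b=u+e*t[1];return ((a+b)/2).round(1),np.linalg.norm(a-b).round(1)
# scene left/right near corners ; side right/left
print(tri((301.2,219.5),(358,276)),tri((337.8,226.2),(320,281.3)))
print("pin",tri((296.8,231),(342.5,238)),"hub",tri((313.5,244.2),(327.3,254)))
s=r.sense();print(s["time"],s["tool_pos"],s["tcp_rot"],s["ft_force"],s["joint_pos"],s["finger_gap"])
w=r.snapshot("wrist");cv2.imwrite("pics/w1.png",w["color"]);np.savez("w1.npz",**w,pos=s["tool_pos"],rot=s["tcp_rot"])
print(w["hand_eye"].round(2).tolist())
E
```

```text
(array([481.3,  41.5,  95.4]), np.float64(1.4)) (array([559.3,  75.2,  97. ]), np.float64(1.4))
pin (array([522. , -20.7, 151.2]), np.float64(2.0)) hub (array([554.3,  -6.4, 114.6]), np.float64(0.8))
3.3 [522.24706007 -19.84959898 231.31648876] [-1.79998074e+02  2.18422733e-03 -1.57625802e+02] [-0.2995825   0.3572366   0.08275958] [-7.79837834e+00 -4.57155829e+00  9.75122199e+01 -5.67647300e-04
  8.70564823e+01 -1.20172548e+02] 33.92408019642858
[[0.0, -0.96, -0.29, 72.96], [1.0, -0.0, 0.0, -0.78], [-0.0, -0.29, 0.96, -143.5], [0.0, 0.0, 0.0, 1.0]]
```

View pics/w1.png

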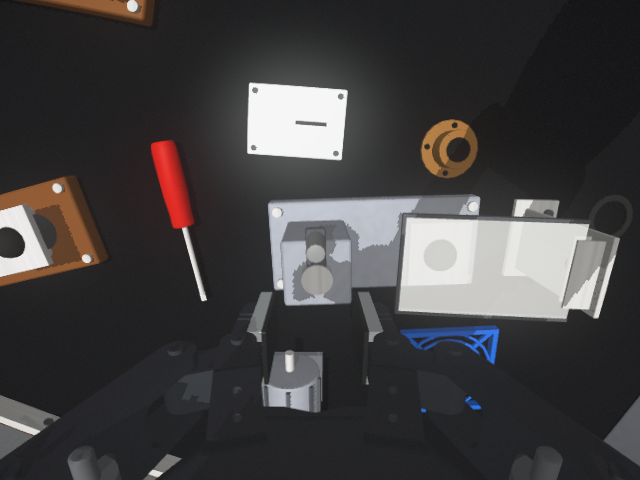

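The wrist view shows the pin at (316,253) between the fingers, with the hub at (317,280) and the window at x≥398, so the alignment is good. The window's free edge is at about 96 mm, so I expect contact near 2.2 rad (126°). Next I descend.

Request:
{"fn": "apply_moves", "kwargs": {
  "steps": [
    [-0.2, 0, 0, 25, 0, 0, 0],
    [-0.2, 0, 0, 25, 0, 0, 0],
    [-0.2, 0, 0, 25, 0, 0, 0],
    [-0.2, 0, 0, 20, 0, 0, 0],
    [-0.2, 0, 0, 18, 0, 0, 0],
    [-0.45, 0, 0, 0, 0, 0, 0],
    [-0.45, 0, 0, 0, 0, 0, 0],
    [-0.45, 0, 0, 0, 0, 0, 0]
  ]
}}

```text
time: 4.15
tool_pos: [523.2, -20.0, 119.8]
tcp_rot: [-179.9, 0.1, -157.6]
ft_force: [0.8, 1.0, -0.8]
finger_gap: 23.5
grip_force: 0.0
```

Request:
{"fn": "apply_moves", "kwargs": {
  "steps": [
    [-0.45, 0, 0.8, 0, 0, 0, 0],
    [-0.45, 0, 0.8, 0, 0, 0, 0],
    [-0.45, 0, 0.8, 0, 0, 0, 0],
    [-0.45, 0, 0.8, 0, 0, 0, 0],
    [-0.45, 0, 0.8, 0, 0, 0, 0],
    [-0.45, 0, 0.5, 0, 0, 0, 0],
    [-0.45, 0, 0.5, 0, 0, 0, 0],
    [-0.45, 0, 0, 0, 0, 0, 0]
  ]
}}

```text
time: 4.95
tool_pos: [520.3, -15.2, 118.2]
tcp_rot: [180.0, -0.0, -157.6]
ft_force: [0.2, -0.4, -0.1]
finger_gap: 23.6
grip_force: 0.0
```

Request:
{"fn": "apply_moves", "kwargs": {
  "steps": [
    [-0.45, -0.57, 3.03, 0, 0, 0, 1],
    [-0.45, -0.57, 3.03, 0, 0, 0, 1],
    [-0.45, -0.57, 3.03, 0, 0, 0, 1],
    [-0.45, -0.57, 3.03, 0, 0, 0, 1],
    [-0.45, -0.57, 3.03, 0, 0, 0, 1],
    [-0.45, -0.57, 3.03, 0, 0, 0, 1],
    [-0.45, -0.57, 3.03, 0, 0, 0, 1],
    [-0.45, -0.57, 3.03, 0, 0, 0, 1]
  ]
}}

```text
time: 5.75
tool_pos: [521.8, 7.5, 118.2]
tcp_rot: [-179.8, -0.1, 162.2]
ft_force: [-7.8, -6.7, 4.4]
finger_gap: 23.1
grip_force: 4.0
```

Request:
{"fn": "apply_moves", "kwargs": {
  "steps": [
    [-0.45, -0.57, 3.03, 0, 0, 0, 1],
    [-0.45, -0.57, 3.03, 0, 0, 0, 1],
    [-0.45, -0.57, 3.03, 0, 0, 0, 1],
    [-0.45, -0.57, 3.03, 0, 0, 0, 1],
    [-0.45, -0.57, 3.03, 0, 0, 0, 1],
    [-0.45, -0.57, 3.03, 0, 0, 0, 1],
    [-0.45, -0.57, 3.03, 0, 0, 0, 1],
    [-0.45, 0, 0, 0, 0, 0, 0]
  ]
}}

```text
time: 6.55
tool_pos: [536.1, 24.2, 117.9]
tcp_rot: [-179.8, -0.1, 127.2]
ft_force: [-5.8, -0.3, 3.5]
finger_gap: 23.4
grip_force: 2.6
```

```bash
cat >>h.py <<'E'
def state(r,A=(554.3,-6.5)):
    s=r.sense();psi=np.radians(s["tcp_rot"][2]);x=np.array([np.cos(psi),np.sin(psi)]);y=np.array([np.sin(psi),-np.cos(psi)])
    p=s["tool_pos"][:2]-A;f=s["ft_force"][:2];q=p-y*(s["finger_gap"]/2-7)
    th=(180+22.4-np.degrees(np.arctan2(q[1],q[0])))%360
    print("t",s["time"],"px,py",(p@x).round(2),(p@y).round(2),"z",s["tool_pos"][2].round(1),"Frad",(f@x).round(2),"Ftan",(f@y).round(2),"toolrot",((202.4-s["tcp_rot"][2])%360).round(2),"pin th",th.round(2),"gap",s["finger_gap"].round(1),"Tz",s["wrist_torque"].round(2))
E
python3 - <<'E'
from h import *
from bench import r
state(r)
s=r.snapshot("side");np.savez("side1.npz",**s);q=r.snapshot("scene");np.savez("scene1.npz",**q)
a=s["color"][225:375,290:400];b=q["color"][150:300,265:375]
cv2.imwrite("pics/c1.png",np.hstack([cv2.resize(i,(400,545),interpolation=cv2.INTER_CUBIC) for i in(b,a)]))
E
```

```text
Traceback (most recent call last):
  File "h.py", line 11, in state
    print("t",s["time"],"px,py",(p@x).round(2),(p@y).round(2),"z",s["tool_pos"][2].round(1),"Frad",(f@x).round(2),"Ftan",(f@y).round(2),"toolrot",((202.4-s["tcp_rot"][2])%360).round(2),"pin th",th.round(2),"gap",s["finger_gap"].round(1),"Tz",s["wrist_torque"].round(2))
                                                                                                                                                                                                                    ^^^^^^^^^^^^^^^^^^^^^
AttributeError: 'float' object has no attribute 'round'
```

```bash
sed -i 's/((202.4-s\["tcp_rot"\]\[2\])%360).round(2)/round((202.4-s["tcp_rot"][2])%360,2)/; s/s\["finger_gap"\].round(1)/round(s["finger_gap"],1)/' h.py
python3 - <<'E'
from h import *
from bench import r
state(r)
s=r.snapshot("side");np.savez("side1.npz",**s);q=r.snapshot("scene");np.savez("scene1.npz",**q)
a=s["color"][225:375,290:400];b=q["color"][150:300,265:375]
cv2.imwrite("pics/c1.png",np.hstack([cv2.resize(i,(400,545),interpolation=cv2.INTER_CUBIC) for i in(b,a)]))
E
```

```text
t 6.55 px,py 35.48 4.06 z 117.9 Frad 3.28 Ftan -4.81 toolrot 75.19 pin th 74.17 gap 23.4 Tz [-0.12  0.93 -0.04]
```

View pics/c1.png

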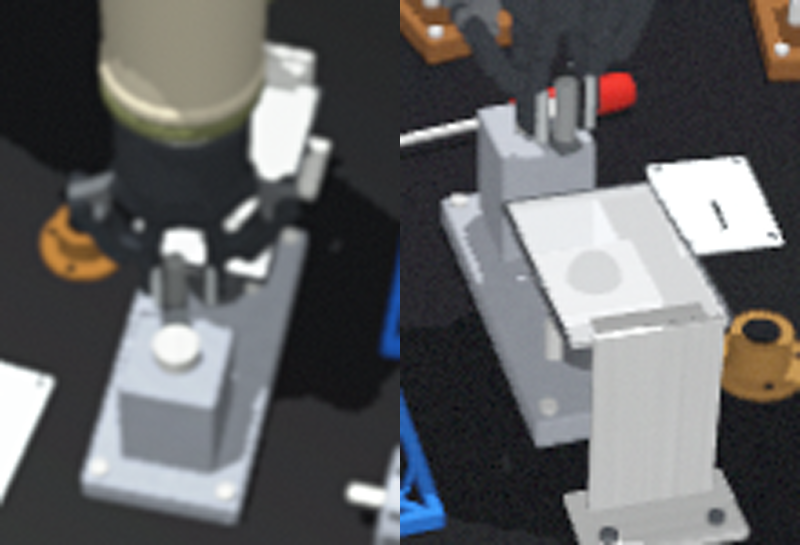

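Request:
{"fn": "apply_moves", "kwargs": {
  "steps": [
    [-0.45, -0.57, 3.03, 0, 0, 0, 1],
    [-0.45, -0.57, 3.03, 0, 0, 0, 1],
    [-0.45, -0.57, 3.03, 0, 0, 0, 1],
    [-0.45, -0.57, 3.03, 0, 0, 0, 1],
    [-0.45, -0.09, 0.62, 0, 0, 0, 0.2],
    [-0.45, -0.09, 0.62, 0, 0, 0, 0.2],
    [-0.45, -0.09, 0.62, 0, 0, 0, 0.2],
    [-0.45, -0.09, 0.62, 0, 0, 0, 0.2]
  ]
}}

```text
time: 7.45
tool_pos: [550.0, 28.7, 117.9]
tcp_rot: [-179.8, -0.0, 103.4]
ft_force: [-6.3, -0.1, 3.6]
finger_gap: 23.4
grip_force: 3.5
```

```bash
python3 -c "
from h import *
from bench import r
state(r)"
```

```text
t 7.45 px,py 35.25 3.9 z 117.9 Frad 1.34 Ftan -6.18 toolrot 99.05 pin th 97.79 gap 23.4 Tz [ 0.    1.11 -0.03]
```

Request:
{"fn": "apply_moves", "kwargs": {
  "steps": [
    [-0.45, -0.05, 0.31, 0, 0, 0, 0.1],
    [-0.45, -0.05, 0.31, 0, 0, 0, 0.1],
    [-0.45, -0.05, 0.31, 0, 0, 0, 0.1],
    [-0.45, -0.05, 0.31, 0, 0, 0, 0.1],
    [-0.45, -0.05, 0.31, 0, 0, 0, 0.1],
    [-0.45, -0.05, 0.31, 0, 0, 0, 0.1],
    [-0.45, -0.05, 0.31, 0, 0, 0, 0.1],
    [-0.45, -0.05, 0.31, 0, 0, 0, 0.1]
  ]
}}

```text
time: 8.25
tool_pos: [552.4, 28.9, 117.9]
tcp_rot: [-179.8, -0.0, 99.4]
ft_force: [-8.3, -0.1, 2.8]
finger_gap: 23.8
grip_force: 3.5
```

```bash
python3 -c "
from h import *
from bench import r
state(r)"
```

```text
t 8.25 px,py 35.23 3.94 z 117.9 Frad 1.25 Ftan -8.16 toolrot 103.02 pin th 101.45 gap 23.8 Tz [0.02 1.18 0.  ]
```

Request:
{"fn": "apply_moves", "kwargs": {
  "steps": [
    [-0.45, -0.05, 0.31, 0, 0, 0, 0.1],
    [-0.45, -0.05, 0.31, 0, 0, 0, 0.1],
    [-0.45, -0.05, 0.31, 0, 0, 0, 0.1],
    [-0.45, -0.05, 0.31, 0, 0, 0, 0.1],
    [-0.45, -0.05, 0.31, 0, 0, 0, 0.1],
    [-0.45, -0.05, 0.31, 0, 0, 0, 0.1],
    [-0.45, -0.05, 0.31, 0, 0, 0, 0.1],
    [-0.45, -0.05, 0.31, 0, 0, 0, 0.1]
  ]
}}

```text
time: 9.05
tool_pos: [555.0, 28.9, 117.9]
tcp_rot: [-179.8, -0.0, 95.4]
ft_force: [-7.4, -0.3, 3.1]
finger_gap: 23.3
grip_force: 3.4
```

```bash
python3 -c "
from h import *
from bench import r
state(r)"
```

```text
t 9.05 px,py 35.17 4.03 z 117.9 Frad 0.41 Ftan -7.44 toolrot 107.02 pin th 106.01 gap 23.3 Tz [ 0.08  1.15 -0.04]
```

```bash
cat >>h.py <<'E'
    m=s["wrist_torque"][:2];print("Mtan",(m@x).round(3),"Mrad",(m@y).round(3),"j1 eff",s["joint_efforts"][[0,5]].round(3))
E
python3 -c "
from h import *
from bench import r
state(r)"
```

```text
t 9.05 px,py 35.17 4.03 z 117.9 Frad 0.41 Ftan -7.44 toolrot 107.02 pin th 106.01 gap 23.3 Tz [ 0.08  1.15 -0.04]
Mtan 1.142 Mrad 0.184 j1 eff [-0.544 -0.193]
```

Request:
{"fn": "apply_moves", "kwargs": {
  "steps": [
    [-0.45, -0.05, 0.31, 0, 0, 0, 0.1],
    [-0.45, -0.05, 0.31, 0, 0, 0, 0.1],
    [-0.45, -0.05, 0.31, 0, 0, 0, 0.1],
    [-0.45, -0.05, 0.31, 0, 0, 0, 0.1],
    [-0.45, -0.05, 0.31, 0, 0, 0, 0.1],
    [-0.45, -0.05, 0.31, 0, 0, 0, 0.1],
    [-0.45, -0.05, 0.31, 0, 0, 0, 0.1],
    [-0.45, -0.05, 0.31, 0, 0, 0, 0.1]
  ]
}}

```text
time: 9.85
tool_pos: [557.5, 28.7, 117.9]
tcp_rot: [-179.8, -0.0, 91.4]
ft_force: [-7.4, 1.5, 2.9]
finger_gap: 23.6
grip_force: 3.4
```

```bash
python3 -c "
from h import *
from bench import r
state(r)"
```

```text
t 9.85 px,py 35.13 4.04 z 117.9 Frad 1.64 Ftan -7.34 toolrot 111.02 pin th 109.77 gap 23.6 Tz [ 0.14  1.1  -0.02]
Mtan 1.095 Mrad 0.164 j1 eff [-0.678 -0.189]
```

Request:
{"fn": "apply_moves", "kwargs": {
  "steps": [
    [-0.45, -0.05, 0.31, 0, 0, 0, 0.1],
    [-0.45, -0.05, 0.31, 0, 0, 0, 0.1],
    [-0.45, -0.05, 0.31, 0, 0, 0, 0.1],
    [-0.45, -0.05, 0.31, 0, 0, 0, 0.1],
    [-0.45, -0.05, 0.31, 0, 0, 0, 0.1],
    [-0.45, -0.05, 0.31, 0, 0, 0, 0.1],
    [-0.45, -0.05, 0.31, 0, 0, 0, 0.1],
    [-0.45, -0.05, 0.31, 0, 0, 0, 0.1]
  ]
}}

```text
time: 10.65
tool_pos: [560.0, 28.3, 117.9]
tcp_rot: [-179.8, -0.0, 87.4]
ft_force: [-7.0, 0.9, 2.9]
finger_gap: 23.8
grip_force: 3.4
```

```bash
python3 -c "
from h import *
from bench import r
state(r)"
```

```text
t 10.65 px,py 35.03 4.11 z 117.9 Frad 0.56 Ftan -7.03 toolrot 115.02 pin th 113.71 gap 23.8 Tz [ 0.2   1.09 -0.03]
Mtan 1.1 Mrad 0.148 j1 eff [-0.784 -0.186]
```

```bash
cat >>h.py <<'E'
    print("grip",round(float(s["grip_force"]),3),"eff",s["joint_efforts"].round(3))
E
python3 -c "
from h import *
from bench import r
state(r)"
```

```text
t 10.65 px,py 35.03 4.11 z 117.9 Frad 0.56 Ftan -7.03 toolrot 115.02 pin th 113.71 gap 23.8 Tz [ 0.2   1.09 -0.03]
Mtan 1.1 Mrad 0.148 j1 eff [-0.784 -0.186]
grip 3.385 eff [ -0.784 -52.308 -49.032  -0.274  -2.343  -0.186]
```

Request:
{"fn": "apply_moves", "kwargs": {
  "steps": [
    [-0.45, -0.03, 0.2, 0, 0, 0, 0.065],
    [-0.45, -0.03, 0.2, 0, 0, 0, 0.065],
    [-0.45, -0.03, 0.2, 0, 0, 0, 0.065],
    [-0.45, -0.03, 0.2, 0, 0, 0, 0.065],
    [-0.45, -0.03, 0.2, 0, 0, 0, 0.065],
    [-0.45, -0.03, 0.2, 0, 0, 0, 0.065],
    [-0.45, -0.03, 0.2, 0, 0, 0, 0.065],
    [-0.45, -0.03, 0.2, 0, 0, 0, 0.065]
  ]
}}

```text
time: 11.45
tool_pos: [561.6, 28.0, 117.9]
tcp_rot: [-179.8, -0.0, 84.8]
ft_force: [-6.6, 1.1, 3.3]
finger_gap: 23.5
grip_force: 3.4
```

```bash
python3 -c "
from h import *
from bench import r
state(r)"
```

```text
t 11.45 px,py 35.05 4.11 z 117.9 Frad 0.53 Ftan -6.68 toolrot 117.61 pin th 116.61 gap 23.5 Tz [ 0.23  0.98 -0.01]
Mtan 1.0 Mrad 0.136 j1 eff [-0.794 -0.119]
grip 3.353 eff [ -0.794 -52.524 -49.033  -0.28   -2.31   -0.119]
```

Request:
{"fn": "apply_moves", "kwargs": {
  "steps": [
    [-0.45, -0.03, 0.2, 0, 0, 0, 0.065],
    [-0.45, -0.03, 0.2, 0, 0, 0, 0.065],
    [-0.45, -0.03, 0.2, 0, 0, 0, 0.065],
    [-0.45, -0.03, 0.2, 0, 0, 0, 0.065],
    [-0.45, -0.03, 0.2, 0, 0, 0, 0.065],
    [-0.45, -0.03, 0.2, 0, 0, 0, 0.065],
    [-0.45, -0.03, 0.2, 0, 0, 0, 0.065],
    [-0.45, -0.03, 0.2, 0, 0, 0, 0.065]
  ]
}}

```text
time: 12.25
tool_pos: [563.1, 27.6, 117.8]
tcp_rot: [-179.8, 0.0, 82.2]
ft_force: [-6.0, 1.0, 4.2]
finger_gap: 22.9
grip_force: 3.3
```

```bash
python3 -c "
from h import *
from bench import r
state(r)"
```

```text
t 12.25 px,py 34.98 4.13 z 117.8 Frad 0.22 Ftan -6.11 toolrot 120.21 pin th 119.67 gap 22.9 Tz [0.21 1.02 0.  ]
Mtan 1.037 Mrad 0.069 j1 eff [-0.799 -0.115]
grip 3.326 eff [ -0.799 -52.75  -49.025  -0.283  -2.285  -0.115]
```

Request:
{"fn": "apply_moves", "kwargs": {
  "steps": [
    [-0.45, -0.024, 0.155, 0, 0, 0, 0.05],
    [-0.45, -0.024, 0.155, 0, 0, 0, 0.05],
    [-0.45, -0.024, 0.155, 0, 0, 0, 0.05],
    [-0.45, -0.024, 0.155, 0, 0, 0, 0.05],
    [-0.45, -0.024, 0.155, 0, 0, 0, 0.05],
    [-0.45, -0.024, 0.155, 0, 0, 0, 0.05],
    [-0.45, -0.024, 0.155, 0, 0, 0, 0.05],
    [-0.45, -0.024, 0.155, 0, 0, 0, 0.05]
  ]
}}

```text
time: 13.05
tool_pos: [564.4, 27.2, 117.9]
tcp_rot: [-179.8, 0.0, 80.2]
ft_force: [-6.4, 1.9, 3.1]
finger_gap: 23.5
grip_force: 3.3
```

```bash
python3 -c "
from h import *
from bench import r
state(r)"
```

```text
t 13.05 px,py 34.96 4.17 z 117.9 Frad 0.74 Ftan -6.61 toolrot 122.21 pin th 121.28 gap 23.5 Tz [0.2  1.02 0.04]
Mtan 1.035 Mrad 0.024 j1 eff [-0.822 -0.086]
grip 3.307 eff [ -0.822 -52.914 -49.026  -0.296  -2.269  -0.086]
```

Request:
{"fn": "apply_moves", "kwargs": {
  "steps": [
    [-0.45, -0.024, 0.155, 0, 0, 0, 0.05],
    [-0.45, -0.024, 0.155, 0, 0, 0, 0.05],
    [-0.45, -0.024, 0.155, 0, 0, 0, 0.05],
    [-0.45, -0.024, 0.155, 0, 0, 0, 0.05],
    [-0.45, -0.024, 0.155, 0, 0, 0, 0.05],
    [-0.45, -0.024, 0.155, 0, 0, 0, 0.05],
    [-0.45, -0.024, 0.155, 0, 0, 0, 0.05],
    [-0.45, -0.024, 0.155, 0, 0, 0, 0.05]
  ]
}}

```text
time: 13.85
tool_pos: [565.6, 26.8, 117.9]
tcp_rot: [-179.8, 0.0, 78.2]
ft_force: [-6.6, 1.1, 4.0]
finger_gap: 23.4
grip_force: 3.3
```

```bash
python3 -c "
from h import *
from bench import r
state(r)"
```

```text
t 13.85 px,py 34.9 4.2 z 117.9 Frad -0.31 Ftan -6.7 toolrot 124.21 pin th 123.38 gap 23.4 Tz [ 0.24  1.02 -0.06]
Mtan 1.043 Mrad 0.025 j1 eff [-0.835 -0.084]
grip 3.29 eff [ -0.835 -53.081 -49.024  -0.304  -2.256  -0.084]
```

No touch yet, and the baseline is smooth. I'll keep going with the same small steps.

Request:
{"fn": "apply_moves", "kwargs": {
  "steps": [
    [-0.45, -0.024, 0.155, 0, 0, 0, 0.05],
    [-0.45, -0.024, 0.155, 0, 0, 0, 0.05],
    [-0.45, -0.024, 0.155, 0, 0, 0, 0.05],
    [-0.45, -0.024, 0.155, 0, 0, 0, 0.05],
    [-0.45, -0.024, 0.155, 0, 0, 0, 0.05],
    [-0.45, -0.024, 0.155, 0, 0, 0, 0.05],
    [-0.45, -0.024, 0.155, 0, 0, 0, 0.05],
    [-0.45, -0.024, 0.155, 0, 0, 0, 0.05]
  ]
}}

```text
time: 14.65
tool_pos: [566.7, 26.4, 117.9]
tcp_rot: [-179.8, 0.0, 76.2]
ft_force: [-6.9, 1.3, 3.4]
finger_gap: 23.6
grip_force: 3.3
```

```bash
python3 -c "
from h import *
from bench import r
state(r)"
```

```text
t 14.65 px,py 34.87 4.22 z 117.9 Frad -0.39 Ftan -7.04 toolrot 126.21 pin th 125.24 gap 23.6 Tz [ 0.19  1.04 -0.04]
Mtan 1.055 Mrad -0.061 j1 eff [-0.844 -0.081]
grip 3.271 eff [ -0.844 -53.245 -49.023  -0.309  -2.245  -0.081]
```

Request:
{"fn": "apply_moves", "kwargs": {
  "steps": [
    [-0.45, -0.024, 0.155, 0, 0, 0, 0.05],
    [-0.45, -0.024, 0.155, 0, 0, 0, 0.05],
    [-0.45, -0.024, 0.155, 0, 0, 0, 0.05],
    [-0.45, -0.024, 0.155, 0, 0, 0, 0.05],
    [-0.45, -0.024, 0.155, 0, 0, 0, 0.05],
    [-0.45, -0.024, 0.155, 0, 0, 0, 0.05],
    [-0.45, -0.024, 0.155, 0, 0, 0, 0.05],
    [-0.45, -0.024, 0.155, 0, 0, 0, 0.05]
  ]
}}

```text
time: 15.45
tool_pos: [567.9, 25.9, 117.9]
tcp_rot: [-179.8, 0.0, 74.2]
ft_force: [-6.6, 1.5, 3.2]
finger_gap: 23.5
grip_force: 3.3
```

```bash
python3 -c "
from h import *
from bench import r
state(r)"
```

```text
t 15.45 px,py 34.86 4.26 z 117.9 Frad -0.35 Ftan -6.81 toolrot 128.21 pin th 127.43 gap 23.5 Tz [0.22 0.95 0.02]
Mtan 0.973 Mrad -0.051 j1 eff [-0.847 -0.078]
grip 3.253 eff [ -0.847 -53.405 -49.024  -0.311  -2.237  -0.078]
```

Request:
{"fn": "apply_moves", "kwargs": {
  "steps": [
    [-0.45, -0.024, 0.155, 0, 0, 0, 0.05],
    [-0.45, -0.024, 0.155, 0, 0, 0, 0.05],
    [-0.45, -0.024, 0.155, 0, 0, 0, 0.05],
    [-0.45, -0.024, 0.155, 0, 0, 0, 0.05],
    [-0.45, -0.024, 0.155, 0, 0, 0, 0.05],
    [-0.45, -0.024, 0.155, 0, 0, 0, 0.05],
    [-0.45, -0.024, 0.155, 0, 0, 0, 0.05],
    [-0.45, -0.024, 0.155, 0, 0, 0, 0.05]
  ]
}}

```text
time: 16.25
tool_pos: [569.0, 25.3, 117.8]
tcp_rot: [-179.8, 0.0, 72.2]
ft_force: [-6.7, 1.3, 3.2]
finger_gap: 23.4
grip_force: 3.3
```

```bash
python3 -c "
from h import *
from bench import r
state(r)"
```

```text
t 16.25 px,py 34.77 4.26 z 117.8 Frad -0.86 Ftan -6.81 toolrot 130.21 pin th 129.46 gap 23.4 Tz [0.2  1.08 0.06]
Mtan 1.085 Mrad -0.137 j1 eff [-0.854 -0.075]
grip 3.269 eff [ -0.854 -53.548 -49.041  -0.311  -2.256  -0.075]
```

Request:
{"fn": "apply_moves", "kwargs": {
  "steps": [
    [-0.45, -0.024, 0.155, 0, 0, 0, 0.05],
    [-0.45, -0.024, 0.155, 0, 0, 0, 0.05],
    [-0.45, -0.024, 0.155, 0, 0, 0, 0.05],
    [-0.45, -0.024, 0.155, 0, 0, 0, 0.05],
    [-0.45, -0.024, 0.155, 0, 0, 0, 0.05],
    [-0.45, -0.024, 0.155, 0, 0, 0, 0.05],
    [-0.45, -0.024, 0.155, 0, 0, 0, 0.05],
    [-0.45, -0.024, 0.155, 0, 0, 0, 0.05]
  ]
}}

```text
time: 17.05
tool_pos: [570.0, 24.7, 117.9]
tcp_rot: [-179.8, 0.0, 70.2]
ft_force: [-6.2, 0.6, 2.5]
finger_gap: 23.1
grip_force: 3.5
```

```bash
python3 -c "
from h import *
from bench import r
state(r)"
```

```text
t 17.05 px,py 34.71 4.23 z 117.9 Frad -1.55 Ftan -6.08 toolrot 132.21 pin th 131.68 gap 23.1 Tz [ 0.23  1.07 -0.03]
Mtan 1.086 Mrad -0.145 j1 eff [-0.899 -0.067]
grip 3.466 eff [ -0.899 -53.61  -49.134  -0.32   -2.407  -0.067]
```

The touch has started: grip and J5 effort rise about 8% above trend, roughly 2 N on the buffer. One more small step should confirm it's real.

Request:
{"fn": "apply_moves", "kwargs": {
  "steps": [
    [-0.45, -0.024, 0.155, 0, 0, 0, 0.05],
    [-0.45, -0.024, 0.155, 0, 0, 0, 0.05],
    [-0.45, -0.024, 0.155, 0, 0, 0, 0.05],
    [-0.45, -0.024, 0.155, 0, 0, 0, 0.05],
    [-0.45, -0.024, 0.155, 0, 0, 0, 0.05],
    [-0.45, -0.024, 0.155, 0, 0, 0, 0.05],
    [-0.45, -0.024, 0.155, 0, 0, 0, 0.05],
    [-0.45, -0.024, 0.155, 0, 0, 0, 0.05]
  ]
}}

```text
time: 17.85
tool_pos: [571.0, 24.1, 117.9]
tcp_rot: [-179.8, 0.1, 68.2]
ft_force: [-8.0, 1.9, 4.2]
finger_gap: 23.5
grip_force: 3.7
```

```bash
python3 -c "
from h import *
from bench import r
state(r)"
```

```text
t 17.85 px,py 34.66 4.15 z 117.9 Frad -1.23 Ftan -8.09 toolrot 134.21 pin th 133.2 gap 23.5 Tz [ 0.23  1.21 -0.03]
Mtan 1.206 Mrad -0.236 j1 eff [-0.97  -0.061]
grip 3.741 eff [ -0.97  -53.634 -49.262  -0.341  -2.618  -0.061]
```

Contact confirmed: the rise is about 17%, so roughly 4 N at the buffer. Now I back off the pin, open slightly and lift clear.

Request:
{"fn": "apply_moves", "kwargs": {
  "steps": [
    [-0.45, 0, -1.5, 0, 0, 0, 0],
    [-0.45, 0, -1.5, 0, 0, 0, 0],
    [-0.45, 0, -1.2, 0, 0, 0, 0],
    [-0.25, 0, 0, 0, 0, 0, 0],
    [-0.25, 0, 0, 0, 0, 0, 0],
    [-0.25, 0, 0, 0, 0, 0, 0],
    [-0.25, 0, 0, -5, 0, 0, 0],
    [-0.25, 0, 0, -5, 0, 0, 0]
  ]
}}

```text
time: 18.65
tool_pos: [568.6, 25.4, 128.6]
tcp_rot: [-180.0, 0.0, 68.2]
ft_force: [-0.4, -1.3, -0.4]
finger_gap: 31.9
grip_force: 0.0
```

Request:
{"fn": "apply_moves", "kwargs": {
  "steps": [
    [-0.25, 0, 0, -15, 0, 0, 0],
    [-0.25, 0, 0, -25, 0, 0, 0],
    [-0.25, 0, 0, -25, 0, 0, 0],
    [-0.25, 0, 0, -25, 0, 0, 0],
    [-0.25, 0, 0, -25, 0, 0, 0],
    [-0.25, 0, 0, -25, 0, 0, 0],
    [-0.25, 0, 0, 0, 0, 0, 0],
    [-0.25, 0, 0, 0, 0, 0, 0]
  ]
}}

```text
time: 19.45
tool_pos: [569.3, 25.4, 270.0]
tcp_rot: [179.8, -0.1, 68.2]
ft_force: [-0.1, -0.3, -0.5]
finger_gap: 32.4
grip_force: 0.0
```

```bash
python3 - <<'E'
from h import *
from bench import r
state(r)
s=r.snapshot("side");q=r.snapshot("scene")
a=s["color"][225:375,290:400];b=q["color"][150:300,265:375]
cv2.imwrite("pics/c2.png",np.hstack([cv2.resize(i,(400,545),interpolation=cv2.INTER_CUBIC) for i in(b,a)]))
E
```

```text
t 19.45 px,py 35.14 2.06 z 270.0 Frad -0.29 Ftan 0.02 toolrot 134.21 pin th 122.68 gap 32.4 Tz [ 0.03  0.04 -0.  ]
Mtan 0.05 Mrad 0.017 j1 eff [ 0.021 -0.   ]
grip 0.0 eff [ 2.1000e-02 -5.4140e+01 -5.2483e+01  1.0000e-03  8.1000e-02 -0.0000e+00]
```

View pics/c2.png

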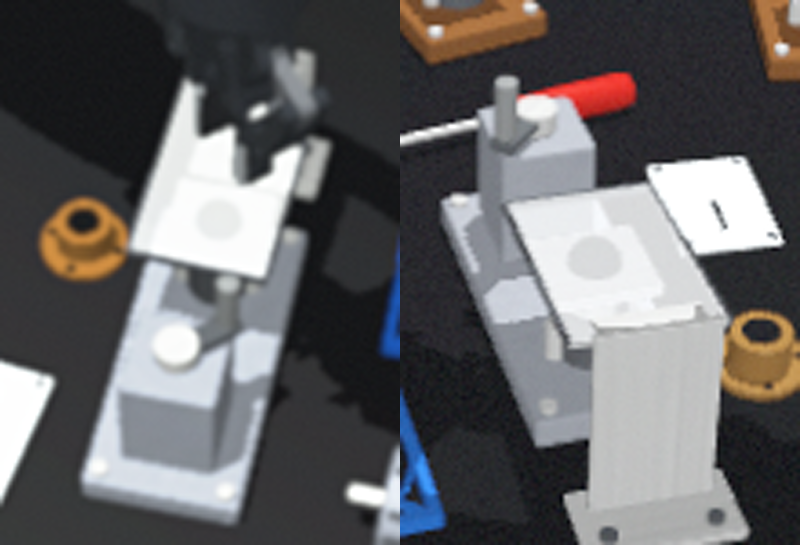

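The picture shows the crank left at about 134° (side view crop, pin ≈(507,100)). The buffer is up under the window at ≈(595,257), and the gripper is clear of everything.

```bash
python3 -c "
from bench import r
print(r.hand_in())"
```

```text
the job is handed in; nothing more can be done
None
```

I turned the crank to about 134°, where the force readings showed the buffer pressing on the window with an estimated 4 N. I then let go of the crank, lifted clear, and handed in the job at about 19.5 s.

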